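# Trip the hidden latch and get the sanding block out

## Task

The sanding block is shut in the red spring-lid case. Draw the screwdriver out of the square tube by its bare shank, lay it on the bench and let go, take it again by its handle and push the blade deep into the brass-rimmed hole in the case's side until the hidden latch trips and the lid springs open. Then lay the screwdriver back on the bench, lift the sanding block out and lay it flat on the bench clear of the case, leaving the lid open and the tin and the pliers undisturbed.

Things in the scene. Friction and masses are not known exactly. Their poses are not given: they have to be found in the camera images.
- case: Red sheet-metal case, 144 x 142 mm in plan (x, y), walls 78 mm high, grey lid with a black rubber panel, lid top at 85 mm; screwed to the bench, cannot move. Origin: centre of its underside. Its +y face carries the access hole; its lid is hinged along the +x top edge.
- case_floor (a point): Centre of the cork floor inside the case, 45 mm above the bench, 119 mm (x) by 130 mm (y); the sanding block lies on it. The walls rise 33 mm above it; a 27 mm high partition bounds it at -x. Axes as the case's.
- hole (a point): Centre of the round access hole, 18 mm wide, brass-rimmed, in the outer +y face of the case (6 mm thick), 30 mm above the bench. Enter level, along the case's -y. 62 mm behind the face is the latch's sprung push plate (32 mm wide, 24 mm high): 4 N at first, about 7 N to trip. It trips when pushed about 8 mm (tip 70 mm deep), and stops at 14 mm (tip 76 mm deep).
- lid (a joint): The lid's hinge angle (rad): 0 shut and latched, 2.3 fully open, leaning well back on the +x side, its edge then about 190 mm above the bench and 95 mm behind the hinge. Once the latch is tripped its spring opens it by itself within about 2 s, and it stays open.
- tube: Offcut of square aluminium tube, 38 x 38 mm, 3 mm walls, 135 mm long along its y, on two wooden cradles 12 mm high (56 mm wide), fixed to the bench; top at 50 mm. Origin: on the bench under its centre. Open at its -y end, closed at +y. The screwdriver lies level in it, handle inside, with 60 to 68 mm of shank sticking out to -y, 23 mm above the bench.
- driver_handle (a point): Centre of the screwdriver's orange handle (88 mm long, 20 mm wide, 26 mm high), half-way up: 13 mm above what it lies on. The screwdriver is 188 mm long; its y axis runs from blade tip to handle end. The handle begins 44 mm to -y of this point; from there the steel shank, 6 mm thick and 99 mm long, runs to the tip.
- driver_tip (a point): Tip of the screwdriver's blade, on the shank's axis: 144 mm to -y of the handle's centre and 5 mm lower than it (8 mm above the bench when the screwdriver lies there). Same axes as driver_handle.
- block_centre (a point): Centre of the sanding block (brown, cork wrapped in sandpaper, 60 mm along its x, 100 mm along its y, 27 mm high); it lies flat in the case, its long side about along the case's x. Lying on the bench this point is 13.5 mm up.
- plier: Dark blue combination pliers lying flat, 168 mm long (x) by 52 mm, 12 mm high; loose bystander. Origin: centre of the underside.
- tin: Open round tin of panel pins, 69 mm across, 38 mm high, standing; loose bystander. Origin: centre of its underside.

How it is judged:
By the outcome, as a careful person would: the job done as asked, in the order asked, and still so for the second after the job is handed in, with the robot touching nothing.
It also fails if it takes over 67 s, if anything falls off the work surface, if the arm or the gripper's body presses on something with over 40 N, if the wrist force passes 120 N, or if a joint passes its speed limit or range.

## Robot

A 6-joint arm with a two-finger parallel gripper is mounted at the origin on the work surface; the furniture and walls round the work are solid. World frame = base frame: x ahead of the robot, y to its left, z up, the work surface at z = 0. Lengths are in m, angles in rad, forces in N, time in s.
With the tool pointing down it reaches from about 0.3 to 0.875 m from the base axis. Payload 6.4 kg.
Tool frame: the origin (TCP) lies on the centre line of the jaws, within the pads' length; the fingertips stand ctrl.tip_extent ahead of it and the grasp point (between the pads) lies 8 mm behind it (ctrl.tip_extent is the distance from the TCP to the fingertips, in m); z points along the fingers, y is the line along which they close (so a half turn about z gives the same grasp; the last joint's range is limited). The gripper opens to 85 mm and grips with 20 to 120 N. Pads are 22 mm wide; open, the fingers measure 114 mm over their backs; the gripper's body (76 mm by 85 mm) begins 54 mm behind the grasp point. The pads swing forward as they close: fully open they stand 13 mm farther back than shut.
Start: joints at [1.034, 0.181, 1.607, -0, 1.354, -0.206], TCP at [0.187, 0.544, 0.242] pointing down, gripper open.
Joint ranges: [-2.99, 2.99], [-0.89, 2.07], [0.3, 2.58], [-1.14, 4.28], [0, 2.63], [-3.12, 3.12]. Speed limits (rad/s): [2.57, 2.57, 3.01, 3.14, 3.14, 3.14].

## Interface

Orientations are given as a unit quaternion [w, x, y, z].
In Python, from bench import ctrl gives the robot as it stands.
- The arm moves only by the shell command python3 -m handwheel 'ROWS'. ROWS is JSON, a list of rows, each a list of 7 numbers: the turn, a rotation vector about the tool's x, y, z as a fraction of full scale, then the shift along the tool's x, y, z as a fraction of full scale, then the opening, from 0 (shut) to 1 (fully open). In form: [[rx, ry, rz, x, y, z, jaw], ...]. A call has exactly 8 rows; each row shifts and turns the commanded pose from where the row before left it, along the tool's axes as they then stand; what a row does not reach is not made up. Full scale, the value 1, is 300 mm for a shift and pi rad for a turn. A row lasts 1/10 s, in which the tool goes at most 50 mm and 8.59 degrees, less where a joint would pass 70% of its speed; a pose out of reach is approached as far as the arm can. A call with a number of a shift or a turn outside -1 to 1 is refused whole. A call with a gripper value outside its range is refused whole. The fingers move at their own pace and stop on an object; the grip force is fixed at half the most. Time passes only in rows, so rows that do not move let the fingers close, or fill a call up. It gives the time, the measured TCP pose, the force, the opening and the grip force at its end, in the units of the state.
- ctrl.get_obs(): the state, without advancing time (a new reading comes with each control period).
- ctrl.camera(name): name is "side" or "top" or "wrist"; returns the picture (400x640x3 uint8, blue, green, red); there is no depth.
- ctrl.camera_model(name): a dict with "camera_matrix" (3x3 intrinsics, pixels), "cam_to_world" (4x4, takes a point from camera to world coordinates). Camera axes: x right, y up, looking along -z (the intrinsics and any distortion apply to the point x, -y, -z); pixel columns grow to the right and rows downward; lengths in m; the calibration is good to about 2 mm. A picture is of the moment at which its call begins: read the wrist's pose just before it. camera_model takes no time and is no camera call; for the wrist camera it gives the pose at the moment of the call.
- ctrl.hand_in(): hands the job in; it is judged then, once.
The state is a dict: "time_s": time; "q": joint angles; "dq": joint speeds; "joint_efforts": joint torques, N m; "eef_pos": TCP position; "eef_rot": TCP orientation; "wrist_force": force on the tool from outside, world axes, zero at the start; "torque": the same for the moment, N m; "opening": opening from 0.0 (shut) to 1.0 (fully open); "grasp_force": force on a finger pad.
Only numpy, scipy, OpenCV 4.12 (cv2) and the standard library are available. Lean on these libraries where they do the work, as an engineer would, in place of code of your own. Each camera call takes 0.05 s, during which the arm holds its last target. There are 200 camera calls.

## Working session

There is one attempt and no reset: what is moved stays moved. The work goes in short steps, Python scripts to look and compute and a shell command to move; the robot and the scene stay as the last step left them, time stands still between calls to the robot, and variables do not carry over. Pictures are saved under pics/ and viewed, at most 10 in all, crops included, and the job is handed in when it is done.

```bash
ls; mkdir -p pics
python3 - <<'E'
from bench import ctrl
import cv2
o=ctrl.get_obs(); print(o, ctrl.tip_extent)
for n in("top","side"):
    cv2.imwrite(f"pics/{n}0.png",ctrl.camera(n)); m=ctrl.camera_model(n); print(n,m)
E
```

```text
pics
{'time_s': 0.0, 'q': array([ 1.03371071e+00,  1.81490685e-01,  1.60800239e+00, -8.60958117e-07,
        1.35377225e+00, -2.06282290e-01]), 'dq': array([-0.00021826, -0.00020851,  0.0003413 , -0.00037824, -0.00194817,
       -0.00334458]), 'joint_efforts': array([ 6.60605019e-04, -4.44887352e+01, -3.51334190e+01, -2.52465925e-04,
        9.24388587e-03, -2.24483591e-05]), 'eef_pos': array([0.18646441, 0.54337776, 0.24141515]), 'eef_rot': array([-3.03352321e-04,  1.64648377e-01,  9.86351972e-01, -7.79379405e-04]), 'wrist_force': array([ 0.89677026,  0.00963794, -0.20959761]), 'torque': array([0.09734946, 0.03440683, 0.00298957]), 'grasp_force': 0.0, 'opening': 0.9999990423983315} 0.011
top {'camera_matrix': array([[498.32122252,   0.        , 315.79697723],
       [  0.        , 498.32122252, 200.64770278],
       [  0.        ,   0.        ,   1.        ]]), 'cam_to_world': array([[ 1.20634619e-02,  9.92457374e-01, -1.21995223e-01,
         3.47574456e-01],
       [-9.99924286e-01,  1.22695746e-02,  9.38407748e-04,
         3.58718260e-02],
       [ 2.42815918e-03,  1.21974666e-01,  9.92530244e-01,
         1.13891526e+00],
       [ 0.00000000e+00,  0.00000000e+00,  0.00000000e+00,
         1.00000000e+00]])}
side {'camera_matrix': array([[463.56523024,   0.        , 322.93151331],
       [  0.        , 463.56523024, 195.43390268],
       [  0.        ,   0.        ,   1.        ]]), 'cam_to_world': array([[ 0.84670041,  0.2078793 , -0.48978017, -0.04899133],
       [-0.53206217,  0.32582677, -0.78150289, -0.79200821],
       [-0.00287478,  0.92229232,  0.38648237,  0.49942797],
       [ 0.        ,  0.        ,  0.        ,  1.        ]])}
```

View pics/top0.png

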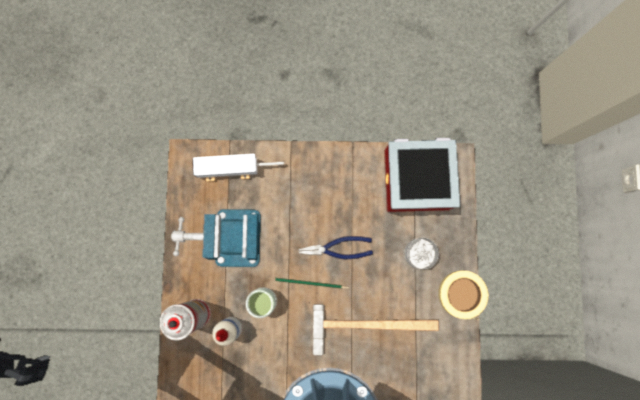

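View pics/side0.png

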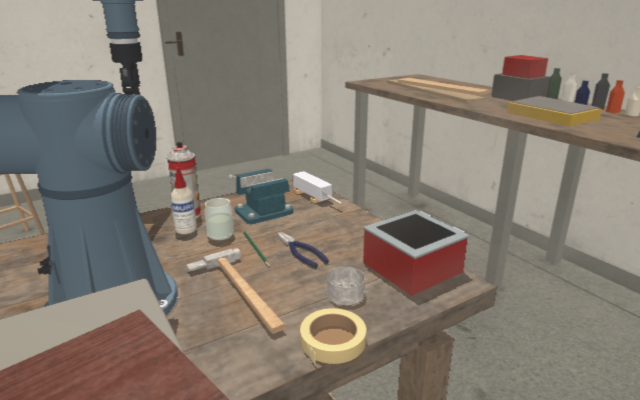

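The top view shows the tube at about (194–257, 155–180) with the shank running to (286,165). The case lid is at (388–460, 140–212) with its brass rim at (387,179), the pliers at (300–373, 247) and the tin at (422,253). The side view confirms this layout. The bench between the tube and the case is free.

```bash
cat > h.py <<'E'
import cv2,numpy as np
from bench import ctrl
def ray(m,uv):
    K=m["camera_matrix"];T=m["cam_to_world"]
    d=np.array([(uv[0]-K[0,2])/K[0,0],-(uv[1]-K[1,2])/K[1,1],-1.])
    return T[:3,3],T[:3,:3]@d
def at_z(m,uv,z):
    p,d=ray(m,uv); return p+d*(z-p[2])/d[2]
def proj(m,P):
    T=m["cam_to_world"];K=m["camera_matrix"]
    c=T[:3,:3].T@(np.array(P)-T[:3,3]); return K[0,0]*c[0]/-c[2]+K[0,2],K[1,2]-K[1,1]*c[1]/-c[2]
def rect(mask):
    cs,_=cv2.findContours(mask.astype(np.uint8),cv2.RETR_EXTERNAL,cv2.CHAIN_APPROX_NONE)
    return cv2.boxPoints(cv2.minAreaRect(max(cs,key=cv2.contourArea)))
E
python3 - <<'E'
from h import *
np.set_printoptions(precision=4,suppress=True)
im=cv2.imread("pics/top0.png");m=ctrl.camera_model("top")
def sub(x0,x1,y0,y1,f):
    M=np.zeros(im.shape[:2],bool); M[y0:y1,x0:x1]=f(im[y0:y1,x0:x1].astype(int)); return M
tube=sub(185,262,145,180,lambda a:a.min(2)>190)
lid=sub(375,470,135,215,lambda a:(abs(a[...,2]-a[...,0])<35)&(a.mean(2)>125))
black=sub(380,470,135,215,lambda a:a.max(2)<40)
for n,M,z in(("tube",tube,.05),("lid",lid,.085),("black",black,.085)):
    b=rect(M); P=np.array([at_z(m,p,z)[:2] for p in b]); c=P.mean(0)
    e=P[1]-P[0],P[2]-P[1]
    print(n,c,[ (np.linalg.norm(v),np.degrees(np.arctan2(v[1],v[0]))) for v in e]); print(b.tolist())
for n,p,z in(("tip",(286,164.5),.023),("shank@mouth",(259,165.5),.023),("rim",(387.5,179.5),.03),("edge far",(320,140),0),("edgeL",(165,200),0),("edgeR",(478,200),0),("tin",(422,253),.038),("plierL",(300,250),0.006),("plierR",(373,247),.006),("viseR",(260,240),.05)): print(n,at_z(m,p,z))
big=np.hstack([cv2.resize(im[135:225,180:300],None,fx=4,fy=4,interpolation=2),cv2.resize(im[130:220,380:470],None,fx=3.6,fy=4,interpolation=2)])[:, :800]
cv2.imwrite("pics/c1.png",big)
E
```

```text
tube [0.5607 0.2397] [(np.float64(0.13928391591652434), np.float64(-85.62758890798317)), (np.float64(0.04191228789861991), np.float64(-174.94886456431837))]
[[192.11285400390625, 156.8054656982422], [254.68096923828125, 152.8949737548828], [255.83660888671875, 171.38523864746094], [193.26849365234375, 175.2957305908203]]
lid [ 0.5373 -0.1924] [(np.float64(0.2038125109427805), np.float64(-89.2727877850738)), (np.float64(0.17208262788759268), np.float64(178.54203344160004))]
[[375.0, 135.0], [469.0, 135.0], [469.0, 214.0], [375.0, 214.0]]
black [ 0.5096 -0.2266] [(np.float64(0.03436881678876434), np.float64(-9.514803666269941)), (np.float64(0.03798940517141689), np.float64(-98.17892444003434))]
[[428.2196350097656, 193.57225036621094], [430.6242370605469, 177.9421844482422], [448.2080383300781, 180.6473846435547], [445.8034362792969, 196.27745056152344]]
tip [0.5668 0.1036 0.023 ]
shank@mouth [0.5637 0.165  0.023 ]
rim [ 0.5339 -0.1262  0.03  ]
edge far [0.6305 0.0267 0.    ]
edgeL [0.4848 0.3818 0.    ]
edgeR [ 0.4937 -0.339   0.    ]
tin [ 0.3698 -0.2001  0.038 ]
plierL [0.3739 0.0692 0.006 ]
plierR [ 0.3826 -0.096   0.006 ]
viseR [0.3935 0.1554 0.05  ]
```

View pics/c1.png

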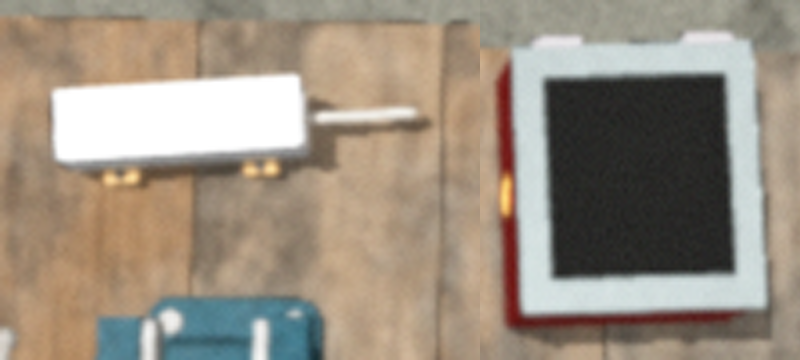

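The crop shows lid corners at about (389,142), (456,140), (460,206) and (391,209), the rim at (387,179), and the shank from (259,165) to (284,163). The shank and tube both point about 3.4° off −y. I'll rotate the tool and move above the shank.

```bash
python3 -m handwheel '[[0,0,0.047,0,0,0,1],[0,0,0.047,0,0,0,1],[0,0,0.047,0,0,0,1],[0,0,0.047,0,0,0,1],[0,0,0.047,0,0,0,1],[0,0,0.047,0,0,0,1],[0,0,0.047,0,0,0,1],[0,0,0.047,0,0,0,1]]'
python3 -m handwheel '[[0,0,0,-0.088,0.074,0,1],[0,0,0,-0.088,0.074,0,1],[0,0,0,-0.088,0.074,0,1],[0,0,0,-0.088,0.074,0,1],[0,0,0,-0.088,0.074,0,1],[0,0,0,-0.088,0.074,0,1],[0,0,0,-0.088,0.074,0,1],[0,0,0,-0.088,0.074,0,1]]'
python3 -m handwheel '[[0,0,0,-0.088,0.074,0.02,0.5],[0,0,0,-0.088,0.074,0.02,0.5],[0,0,0,-0.088,0.074,0.02,0.5],[0,0,0,-0.088,0.074,0.02,0.5],[0,0,0,-0.088,0.074,0.02,0.5],[0,0,0,-0.088,0.074,0.02,0.5],[0,0,0,-0.088,0.074,0.02,0.5],[0,0,0,-0.088,0.074,0.02,0.5]]'
python3 - <<'E'
from h import *
np.set_printoptions(precision=4,suppress=True)
m=ctrl.camera_model("top")
C=np.array([at_z(m,p,.085)[:2] for p in((389.2,142),(455.6,140.3),(459.7,206.5),(391.1,208.75))])
print(C,C.mean(0)); e=np.roll(C,-1,0)-C; print(np.linalg.norm(e,axis=1),np.degrees(np.arctan2(e[:,1],e[:,0])))
o=ctrl.get_obs();print(o["eef_pos"],o["eef_rot"],o["time_s"],o["opening"])
m=ctrl.camera_model("wrist");print(m); cv2.imwrite("pics/w1.png",ctrl.camera("wrist"))
np.save("pics/w1.npy",m["cam_to_world"])
E
```

```text
time_s: 0.9
eef_pos: [0.1866, 0.5435, 0.2417]
eef_rot: [0.0, 0.688, 0.725, -0.001]
wrist_force: [0.3, 1.0, 0.5]
opening: 0.998
grasp_force: 0.0
time_s: 1.7
eef_pos: [0.377, 0.3422, 0.242]
eef_rot: [-0.0, 0.686, 0.728, -0.0]
wrist_force: [0.6, 0.5, 0.3]
opening: 0.998
grasp_force: 0.0
time_s: 2.5
eef_pos: [0.5667, 0.1419, 0.1936]
eef_rot: [-0.0, 0.686, 0.728, -0.0]
wrist_force: [-0.2, 1.3, 0.6]
opening: 0.5
grasp_force: 0.0
[[ 0.6069 -0.1223]
 [ 0.6125 -0.2661]
 [ 0.4683 -0.2717]
 [ 0.4617 -0.1255]] [ 0.5374 -0.1964]
[0.1439 0.1442 0.1463 0.1452] [ -87.7768 -177.7991   92.5931    1.2573]
[0.5667 0.1419 0.1936] [-0.0003  0.6861  0.7275 -0.0003] 2.5 0.5000929733713053
{'camera_matrix': array([[290.5568,   0.    , 317.2005],
       [  0.    , 290.5568, 198.8948],
       [  0.    ,   0.    ,   1.    ]]), 'cam_to_world': array([[ 0.9983, -0.0573, -0.0144,  0.5623],
       [ 0.0591,  0.9628,  0.2636,  0.2074],
       [-0.0013, -0.264 ,  0.9645,  0.3254],
       [ 0.    ,  0.    ,  0.    ,  1.    ]])}
```

View pics/w1.png

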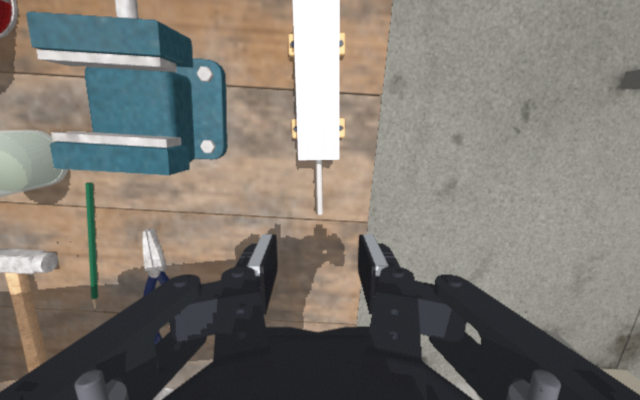

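The wrist view shows the tube mouth at about (319,160) and the shank tip at (320,214), with the pads straddling the shank's line.

Run:
```python
from h import *
np.set_printoptions(precision=4,suppress=True)
m=ctrl.camera_model("wrist"); im=cv2.imread("pics/w1.png")
g=im[160:220,300:345].astype(int)
M=(g.max(2)-g.min(2)<25)&(g.mean(2)>115)
for r in range(0,60,5):
    c=np.flatnonzero(M[r]); print(r+160,c+300 if len(c)<20 else len(c))
    if 0<len(c)<20: print(at_z(m,(c.mean()+300.0,r+160),.023))
tip=at_z(m,(320,214.5),.023); mo=at_z(m,(319,160),.05); print(tip,mo, tip-mo)
```

```text
160 32
165 [315 316 317 318 319 320 321]
[0.5687 0.1571 0.023 ]
170 [316 317 318 319 320 321]
[0.5695 0.1519 0.023 ]
175 [316 317 318 319 320 321]
[0.5698 0.1466 0.023 ]
180 [316 317 318 319 320 321]
[0.5701 0.1413 0.023 ]
185 [316 317 318 319 320 321]
[0.5704 0.1358 0.023 ]
190 [316 317 318 319 320 321]
[0.5707 0.1304 0.023 ]
195 [316 317 318 319 320 321]
[0.5711 0.1249 0.023 ]
200 [316 317 318 319 320 321 322]
[0.5719 0.1194 0.023 ]
205 [317 318 319 320 321]
[0.5722 0.1138 0.023 ]
210 [317 318 319 320 321 322]
[0.5731 0.1081 0.023 ]
215 []
[0.574 0.103 0.023] [0.569  0.1661 0.05  ] [ 0.0049 -0.0631 -0.027 ]
```

```bash
python3 -m handwheel '[[0,0,-0.0045,0.017,0.008,0,0.5],[0,0,0,0,0,0.08,0.5],[0,0,0,0,0,0.08,0.5],[0,0,0,0,0,0.08,0.5],[0,0,0,0,0,0.08,0.5],[0,0,0,0,0,0.08,0.5],[0,0,0,0,0,0.08,0.5],[0,0,0,0,0,0.072,0.5]]'
python3 -m handwheel '[[0,0,0,0,0,0,0.5],[0,0,0,0,0,0,0],[0,0,0,0,0,0,0],[0,0,0,0,0,0,0],[0,0,0,0,0,0,0],[0,0,0,0,0,0,0],[0,0,0,0,0,0,0],[0,0,0,0,0,0,0]]'
```

```text
time_s: 3.35
eef_pos: [0.5671, 0.1496, 0.0275]
eef_rot: [-0.0, 0.68, 0.733, -0.0]
wrist_force: [0.2, -0.3, 0.4]
opening: 0.503
grasp_force: 0.0
time_s: 4.15
eef_pos: [0.5689, 0.1484, 0.0293]
eef_rot: [0.0, 0.681, 0.732, 0.001]
wrist_force: [0.5, 1.1, 1.9]
opening: 0.041
grasp_force: 59.4
```

```bash
python3 -m handwheel '[[0,0,0,-0.02,0,0,0],[0,0,0,-0.04,0,0,0],[0,0,0,-0.05,0,0,0],[0,0,0,-0.05,0,0,0],[0,0,0,-0.05,0,0,0],[0,0,0,-0.05,0,0,0],[0,0,0,-0.05,0,0,0],[0,0,0,-0.04,0,0,0]]'
python3 -m handwheel '[[0,0,0,-0.04,0,0,0],[0,0,0,-0.04,0,0,0],[0,0,0,-0.04,0,0,0],[0,0,0,-0.02,0,0,0],[0,0,0,-0.01,0,0,0],[0,0,0,0,0,0,0],[0,0,0,0,0,0,0],[0,0,0,0,0,0,0]]'
python3 - <<'E'
from h import *
cv2.imwrite("pics/w2.png",np.hstack([cv2.resize(ctrl.camera("wrist"),(400,250)),ctrl.camera("side")[130:380,200:600]]))
E
```

```text
time_s: 4.95
eef_pos: [0.5757, 0.0417, 0.0284]
eef_rot: [-0.0, 0.681, 0.732, -0.0]
wrist_force: [-0.2, 0.6, 1.6]
opening: 0.042
grasp_force: 59.2
time_s: 5.75
eef_pos: [0.5791, -0.0008, 0.0286]
eef_rot: [-0.0, 0.681, 0.733, -0.0]
wrist_force: [-0.3, 0.2, -0.6]
opening: 0.039
grasp_force: 59.0
```

View pics/w2.png

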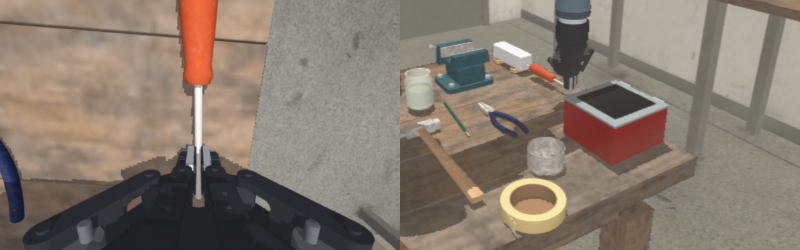

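The view shows the handle fully out of the tube, with the shank held and pointing along −y. I'll lower it 15 mm, let go and rise.

```bash
python3 -m handwheel '[[0,0,0,0,0,0.01,0],[0,0,0,0,0,0.01,0],[0,0,0,0,0,0.01,0],[0,0,0,0,0,0.01,0],[0,0,0,0,0,0.01,0],[0,0,0,0,0,0,0],[0,0,0,0,0,0,0],[0,0,0,0,0,0,0]]'
python3 -m handwheel '[[0,0,0,0,0,0,0.1],[0,0,0,0,0,0,0.2],[0,0,0,0,0,0,0.4],[0,0,0,0,0,0,0.5],[0,0,0,0,0,0,0.5],[0,0,0,0,0,-0.04,0.5],[0,0,0,0,0,-0.08,0.5],[0,0,0,0,0,-0.08,0.5]]'
python3 -m handwheel '[[0,0,0,0,0,-0.1,0.5],[0,0,0,0,0,-0.1,0.5],[0,0,0,0.05,0,-0.1,0.5],[0,0,0,0.05,0,0,0.5],[0,0,0,0.05,0,0,0.5],[0,0,0,0.03,0,0,0.5],[0,0,0,0,0,0,0.5],[0,0,0,0,0,0,0.5]]'
python3 - <<'E'
from h import *
np.set_printoptions(precision=4,suppress=True)
o=ctrl.get_obs();print(o["eef_pos"],o["eef_rot"])
m=ctrl.camera_model("wrist"); w=ctrl.camera("wrist"); t=ctrl.camera("top"); mt=ctrl.camera_model("top")
cv2.imwrite("pics/w3.png",np.hstack([cv2.resize(w,(400,250)),t[90:340,180:580]])); cv2.imwrite("pics/w3f.png",w);cv2.imwrite("pics/t3f.png",t)
for n,I,M in(("w",w,m),("t",t,mt)):
    h=cv2.cvtColor(I,cv2.COLOR_BGR2HSV); k=(h[...,0]<15)&(h[...,1]>170)&(h[...,2]>130)
    if n=="t": k[:120]=0;k[200:]=0;k[:,:200]=0;k[:,380:]=0
    b=rect(k); P=np.array([at_z(M,p,.02) for p in b]); print(n,b.tolist(),P,P.mean(0))
E
```

```text
time_s: 6.65
eef_pos: [0.5794, -0.0014, 0.014]
eef_rot: [0.0, 0.681, 0.732, 0.0]
wrist_force: [-1.2, -0.4, 3.7]
opening: 0.044
grasp_force: 59.5
time_s: 7.45
eef_pos: [0.5789, -0.0013, 0.0747]
eef_rot: [-0.0, 0.681, 0.732, -0.0]
wrist_force: [0.5, -0.5, 0.6]
opening: 0.501
grasp_force: 0.0
time_s: 8.25
eef_pos: [0.5746, 0.0527, 0.1625]
eef_rot: [-0.001, 0.681, 0.733, -0.001]
wrist_force: [-0.9, -0.1, 0.1]
opening: 0.5
grasp_force: 0.0
[0.5746 0.0527 0.1625] [-0.0007  0.6806  0.7327 -0.0008]
w [[304.0, 85.0], [331.0, 85.0], [331.0, 184.0], [304.0, 184.0]] [[0.5548 0.1465 0.02  ]
 [0.5786 0.1483 0.02  ]
 [0.5864 0.0591 0.02  ]
 [0.5604 0.0572 0.02  ]] [0.57   0.1028 0.02  ]
t [[267.0, 159.0], [302.0, 159.0], [302.0, 166.0], [267.0, 166.0]] [[0.5796 0.1475 0.02  ]
 [0.5806 0.0675 0.02  ]
 [0.5644 0.0673 0.02  ]
 [0.5634 0.1471 0.02  ]] [0.572  0.1073 0.02  ]
```

View pics/w3.png

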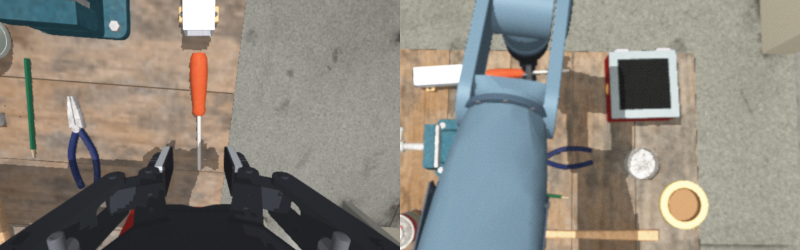

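The driver lies on the bench clear of the tube, with its handle centre near (0.571, 0.102). I'll move over, grip it, lift, align and move in front of the hole.

```bash
python3 -m handwheel '[[0,0,0,0.055,0,0.04,0.5],[0,0,0,0.055,0,0.06,0.5],[0,0,0,0.054,0,0.08,0.5],[0,0,0,0,0,0.08,0.5],[0,0,0,0,0,0.08,0.5],[0,0,0,0,0,0.08,0.5],[0,0,0,0,0,0.05,0.5],[0,0,0,0,0,0.022,0.5]]'
python3 -m handwheel '[[0,0,0,0,0,0,0.5],[0,0,0,0,0,0,0],[0,0,0,0,0,0,0],[0,0,0,0,0,0,0],[0,0,0,0,0,0,0],[0,0,0,0,0,0,0],[0,0,0,0,0,0,0],[0,0,0,0,0,0,0]]'
```

```text
time_s: 9.15
eef_pos: [0.57, 0.102, 0.0138]
eef_rot: [-0.001, 0.681, 0.732, -0.001]
wrist_force: [0.7, 0.4, -0.1]
opening: 0.5
grasp_force: 0.0
time_s: 9.95
eef_pos: [0.5728, 0.1016, 0.0175]
eef_rot: [0.001, 0.681, 0.732, 0.001]
wrist_force: [-0.8, 0.4, 6.3]
opening: 0.23
grasp_force: 61.3
```

```bash
python3 -m handwheel '[[0,0,0,0,0,-0.02,0],[0,0,0,0,0,-0.03,0],[0,0,0,0,0,-0.032,0],[0,0,0.006,-0.038,-0.03,0,0],[0,0,0.0057,-0.039,-0.03,0,0],[0,0,0,-0.038,-0.03,0,0],[0,0,0,-0.038,-0.03,0,0],[0,0,0,-0.038,-0.03,0,0]]'
python3 -m handwheel '[[0,0,0,0,0,0,0],[0,0,0,0,0,0,0],[0,0,0,0,0,0,0],[0,0,0,0,0,0,0],[0,0,0,0,0,0,0],[0,0,0,0,0,0,0],[0,0,0,0,0,0,0],[0,0,0,0,0,0,0]]'
python3 - <<'E'
from h import *
np.set_printoptions(precision=4,suppress=True)
t=ctrl.camera("top");s=ctrl.camera("side");w=ctrl.camera("wrist")
for n,i in(("t",t),("s",s),("w",w)): cv2.imwrite(f"pics/{n}4.png",i)
H=np.array([.5345,-.1255,.03]); 
for n in("top","side"): print(n,proj(ctrl.camera_model(n),H),proj(ctrl.camera_model(n),H+[-.001,.025,0]))
a=cv2.resize(t[130:220,290:470],None,fx=3.5,fy=3.5,interpolation=2)[:,:420]
b=cv2.resize(s[170:290,300:480],None,fx=2.1,fy=2.625,interpolation=2)[:, :380]
cv2.imwrite("pics/c4.png",np.hstack([a[:315],b[:315]]))
print(a.shape,b.shape)
E
```

```text
time_s: 10.75
eef_pos: [0.5281, 0.041, 0.0404]
eef_rot: [-0.0, 0.694, 0.72, -0.0]
wrist_force: [0.3, -0.7, -0.5]
opening: 0.227
grasp_force: 60.5
time_s: 11.55
eef_pos: [0.5294, 0.0424, 0.0406]
eef_rot: [-0.0, 0.694, 0.72, -0.0]
wrist_force: [-0.3, -0.2, -0.7]
opening: 0.232
grasp_force: 60.5
top (np.float64(387.16732698312956), np.float64(179.2368127471696)) (np.float64(376.082893322414), np.float64(179.5382021616673))
side (np.float64(388.97349680007807), np.float64(239.7633031885363)) (np.float64(381.2122724689116), np.float64(235.27128861740692))
(315, 420, 3) (315, 378, 3)
```

View pics/c4.png

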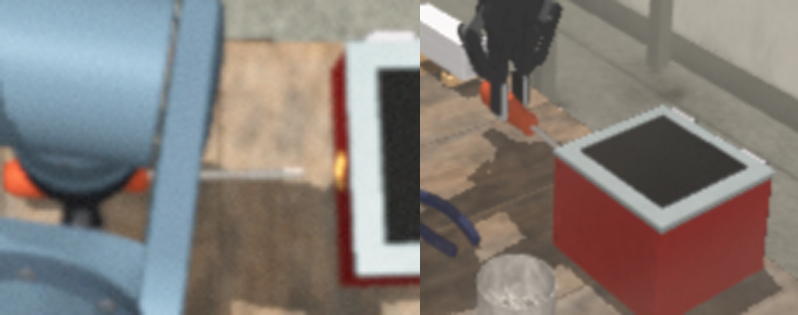

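The top crop shows the tip at (376.3,179.1) against an expected (376.1,179.5), and the rim at (387.7,178.6). In the side crop the shank disappears behind the case corner near (366,225). I'll fit the shank's line in both views to check its yaw and height.

Run:
```python
from h import *
np.set_printoptions(precision=4,suppress=True)
t=cv2.imread("pics/t4.png").astype(int);m=ctrl.camera_model("top")
pts=[]
for c in range(350,376,2):
    g=t[170:190,c]; k=np.flatnonzero((g.max(1)-g.min(1)<28)&(g.mean(1)>110))
    if 0<len(k)<6: p=at_z(m,(c,170+k.mean()),.03); pts.append(p[:2])
pts=np.array(pts); f=np.polyfit(pts[:,1],pts[:,0],1); print(len(pts),"yaw deg",-np.degrees(np.arctan(f[0])),"x at face",np.polyval(f,-.1255),"x at -.195",np.polyval(f,-.195))
s=cv2.imread("pics/s4.png").astype(int);ms=ctrl.camera_model("side")
# side: shank pixels -> intersect ray with vertical plane of fitted axis
for c in range(352,369,2):
    g=s[205:240,c]; k=np.flatnonzero((g.max(1)-g.min(1)<22)&(g.mean(1)>100))
    if len(k):
        p,d=ray(ms,(c,205+np.median(k))); T=(f[1]+f[0]*p[1]-p[0])/(d[0]-f[0]*d[1]); print(c,k+205,p+T*d)
```

```text
13 yaw deg 0.9535274744217374 x at face 0.5338725132414438 x at -.195 0.5350292525132087
356 [219 220] [ 0.5319 -0.0094  0.0314]
358 [205 220 221 222] [ 0.5321 -0.0171  0.0319]
360 [205 206 222 223 224] [ 0.5322 -0.0247  0.0312]
362 [205 206 207 223 224 225] [ 0.5323 -0.0312  0.0515]
364 [205 206 207 208 224 225 226 227 228] [ 0.5324 -0.0396  0.0322]
366 [205 206 207 208 209 210 225 226 227 228 229] [ 0.5325 -0.045   0.0692]
368 [205 206 207 208 209 210 211 225 226 227 228 229 230 231] [ 0.5327 -0.0531  0.0527]
```

```bash
python3 -m handwheel '[[0,0,0,-0.03,0,0,0],[0,0,0,-0.034,0,0,0],[0,0,0,-0.034,0,0,0],[0,0,0,-0.034,0,0,0],[0,0,0,-0.034,0,0,0],[0,0,0,-0.034,0,0,0],[0,0,0,-0.034,0,0,0],[0,0,0,-0.034,0,0,0]]'
```

```text
time_s: 12.5
eef_pos: [0.5323, -0.0391, 0.0407]
eef_rot: [0.0, 0.694, 0.72, 0.0]
wrist_force: [0.8, -0.8, -0.8]
opening: 0.231
grasp_force: 60.5
```

```bash
python3 -m handwheel '[[0,0,0,-0.01,0,0,0],[0,0,0,-0.01,0,0,0],[0,0,0,-0.01,0,0,0],[0,0,0,-0.01,0,0,0],[0,0,0,-0.006,0,0,0],[0,0,0,-0.006,0,0,0],[0,0,0,0,0,0,0],[0,0,0,0,0,0,0]]'
python3 - <<'E'
from h import *
s=ctrl.camera("side"); cv2.imwrite("pics/s5.png",s); a=s[200:290,350:480].astype(int)
print("red px",((a[...,2]>100)&(a[...,1]<60)).sum(), "dark", (a.max(2)<50).sum())
E
```

```text
time_s: 13.3
eef_pos: [0.5326, -0.0525, 0.0406]
eef_rot: [-0.001, 0.694, 0.72, 0.0]
wrist_force: [0.2, 5.7, -0.1]
opening: 0.23
grasp_force: 60.6
red px 2744 dark 157
```

```bash
python3 -m handwheel '[[0,0,0,-0.005,0,0,0],[0,0,0,-0.005,0,0,0],[0,0,0,-0.004,0,0,0],[0,0,0,0,0,0,0],[0,0,0,0,0,0,0],[0,0,0,0,0,0,0],[0,0,0,0,0,0,0],[0,0,0,0,0,0,0]]'
python3 - <<'E'
from h import *
s=ctrl.camera("side"); cv2.imwrite("pics/s6.png",s[100:300,280:600])
E
```

```text
time_s: 14.15
eef_pos: [0.5327, -0.0563, 0.0405]
eef_rot: [-0.001, 0.694, 0.72, 0.0]
wrist_force: [-0.3, 6.1, 0.0]
opening: 0.23
grasp_force: 60.6
```

View pics/s6.png

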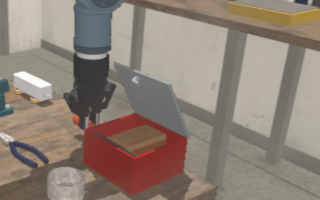

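The side view shows the lid springing open and the block visible inside. I'll withdraw the driver, shift it to +x, lay it down and release.

```bash
python3 -m handwheel '[[0,0,0,0.03,0,0,0],[0,0,0,0.06,0,0,0],[0,0,0,0.07,0,0,0],[0,0,0,0.07,0,0,0],[0,0,0,0.07,0,0,0],[0,0,0,0.07,0,0,0],[0,0,0,0.05,0.03,0,0],[0,0,0,0.04,0.05,0,0]]'
python3 -m handwheel '[[0,0,0,0.04,0.05,0,0],[0,0,0,0.02,0.04,0,0],[0,0,0,0,0.02,0.01,0],[0,0,0,0,0,0.02,0],[0,0,0,0,0,0.02,0],[0,0,0,0,0,0.015,0],[0,0,0,0,0,0.01,0],[0,0,0,0,0,0,0]]'
```

```text
time_s: 15.0
eef_pos: [0.5513, 0.0822, 0.0405]
eef_rot: [-0.0, 0.694, 0.72, -0.0]
wrist_force: [0.1, -0.1, -0.5]
opening: 0.23
grasp_force: 60.5
time_s: 15.8
eef_pos: [0.5838, 0.0998, 0.0179]
eef_rot: [-0.0, 0.694, 0.72, -0.0]
wrist_force: [0.0, -0.3, -0.7]
opening: 0.231
grasp_force: 60.5
```

```bash
python3 -m handwheel '[[0,0,0,0,0,0.002,0],[0,0,0,0,0,0,0.3],[0,0,0,0,0,0,0.4],[0,0,0,0,0,0,0.5],[0,0,0,0,0,-0.03,0.5],[0,0,0,0,0,-0.07,0.5],[0,0,0,0,0,-0.1,0.5],[0,0,0,0,0,-0.1,0.5]]'
python3 -m handwheel '[[0,0,-0.047,0,0,-0.1,0.5],[0,0,-0.047,0,0,-0.1,0.5],[0,0,-0.047,0,0,-0.1,0.5],[0,0,-0.047,0,0,-0.1,0.5],[0,0,-0.047,0,0,-0.05,0.8],[0,0,-0.047,0,0,0,0.8],[0,0,-0.047,0,0,0,0.8],[0,0,-0.047,0,0,0,0.8]]'
python3 -m handwheel '[[0,0,-0.047,0,0,0,0.8],[0,0,-0.047,0,0,0,0.8],[0,0,-0.03,0,0,0,0.8],[0,0,0,0.04,-0.1,0,0.8],[0,0,0,0.04,-0.1,0,0.8],[0,0,0,0.04,-0.1,0,0.8],[0,0,0,0.04,-0.1,0,0.8],[0,0,0,0.04,-0.1,0,0.8]]'
python3 -m handwheel '[[0,0,0,0.03,-0.1,0,0.8],[0,0,0,0.02,-0.1,0,0.8],[0,0,0,0,-0.1,0,0.8],[0,0,0,0,-0.1,0,0.8],[0,0,0,0,-0.05,0,0.8],[0,0,0,0,0,0,0.8],[0,0,0,0,0,0,0.8],[0,0,0,0,0,0,0.8]]'
python3 - <<'E'
from h import *
o=ctrl.get_obs();print(o["eef_pos"],o["eef_rot"],o["q"])
m=ctrl.camera_model("wrist");w=ctrl.camera("wrist");cv2.imwrite("pics/w7.png",w);np.save("pics/w7.npy",m["cam_to_world"]);cv2.imwrite("pics/t7.png",ctrl.camera("top"))
E
```

```text
time_s: 16.6
eef_pos: [0.5841, 0.1001, 0.1089]
eef_rot: [-0.0, 0.694, 0.72, -0.0]
wrist_force: [0.1, 0.4, 0.3]
opening: 0.494
grasp_force: 0.0
time_s: 17.4
eef_pos: [0.5844, 0.1001, 0.2437]
eef_rot: [0.001, 0.173, 0.985, 0.0]
wrist_force: [-0.5, 0.2, -0.5]
opening: 0.798
grasp_force: 0.0
time_s: 18.2
eef_pos: [0.5292, -0.053, 0.2434]
eef_rot: [0.0, -0.018, 1.0, -0.0]
wrist_force: [-0.3, -0.2, 0.3]
opening: 0.799
grasp_force: 0.0
time_s: 19.0
eef_pos: [0.5197, -0.1861, 0.2426]
eef_rot: [-0.0, -0.019, 1.0, 0.0]
wrist_force: [-0.0, 1.1, -0.2]
opening: 0.801
grasp_force: 0.0
[ 0.51971582 -0.18607055  0.24261278] [-4.56791699e-05 -1.86904495e-02  9.99825276e-01  2.86183057e-04] [-5.59101701e-01  1.29627863e-01  1.66467175e+00  4.40474078e-04
  1.34768220e+00 -2.16737865e+00]
```

View pics/w7.png

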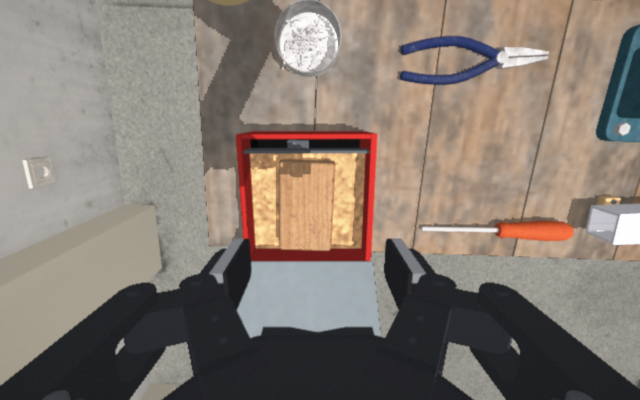

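The wrist view shows the lid open and the block with its top corners at about (281,160), (335,161), (332,250) and (277,248). The driver lies clear of the case, and the tin and pliers are untouched.

Run:
```python
from h import *
np.set_printoptions(precision=4,suppress=True)
m=ctrl.camera_model("wrist")
P=np.array([at_z(m,p,.072)[:2] for p in((281,160),(335,161),(332,250),(277,248))]); print(P,P.mean(0)); e=np.roll(P,-1,0)-P; print(np.linalg.norm(e,axis=1),np.degrees(np.arctan2(e[:,1],e[:,0])))
for n,p in(("TL",(238,133)),("TR",(377,133)),("BR",(372,261)),("BL",(247,261))): print(n,at_z(m,p,.078))
```

```text
[[ 0.4945 -0.2259]
 [ 0.4934 -0.1697]
 [ 0.5944 -0.1676]
 [ 0.5943 -0.2299]] [ 0.5442 -0.1982]
[0.0562 0.101  0.0623 0.0998] [ 91.1333   1.1854 -90.0635 177.719 ]
TL [ 0.4685 -0.2681  0.078 ]
TR [ 0.4632 -0.1298  0.078 ]
BR [ 0.6033 -0.1224  0.078 ]
BL [ 0.6087 -0.2627  0.078 ]
```

```bash
python3 -m handwheel '[[0,0,0.01,0,0,0,0.86],[0,0,0,-0.04,-0.02,0.05,0.86],[0,0,0,-0.041,-0.02,0.08,0.86],[0,0,0,0,0,0.08,0.86],[0,0,0,0,0,0.08,0.86],[0,0,0,0,0,0.07,0.86],[0,0,0,0,0,0.05,0.86],[0,0,0,0,0,0.03,0.86]]'
python3 -m handwheel '[[0,0,0,0,0,0.04,0.86],[0,0,0,0,0,0.04,0.86],[0,0,0,0,0,0.03,0.86],[0,0,0,0,0,0.02,0.86],[0,0,0,0,0,0.02,0.86],[0,0,0,0,0,0.012,0.86],[0,0,0,0,0,0,0.86],[0,0,0,0,0,0,0.86]]'
```

```text
time_s: 19.9
eef_pos: [0.5436, -0.1984, 0.1093]
eef_rot: [-0.001, -0.003, 1.0, 0.0]
wrist_force: [0.2, -0.0, 0.2]
opening: 0.864
grasp_force: 0.0
time_s: 20.7
eef_pos: [0.5442, -0.1995, 0.0623]
eef_rot: [0.0, -0.002, 1.0, -0.0]
wrist_force: [0.6, 0.1, 0.0]
opening: 0.864
grasp_force: 0.0
```

```bash
python3 -m handwheel '[[0,0,0,0,0,0,0.75],[0,0,0,0,0,0,0.7],[0,0,0,0,0,0,0.6],[0,0,0,0,0,0,0.5],[0,0,0,0,0,0,0.5],[0,0,0,0,0,0,0.5],[0,0,0,0,0,0,0.5],[0,0,0,0,0,0,0.5]]'
```

```text
time_s: 21.5
eef_pos: [0.5446, -0.1996, 0.0628]
eef_rot: [0.001, -0.002, 1.0, -0.0]
wrist_force: [0.3, 0.7, 5.6]
opening: 0.674
grasp_force: 65.6
```

```bash
python3 -m handwheel '[[0,0,0,0,0,-0.02,0.5],[0,0,0,0,0,-0.04,0.5],[0,0,0,0,0,-0.06,0.5],[0,0,0,0,0,-0.08,0.5],[0,0,0,0,0,-0.08,0.5],[0,0,0,0,0,-0.08,0.5],[0,0,0,0.02,0.06,0,0.5],[0,0,0,0.03,0.08,0,0.5]]'
python3 -m handwheel '[[0,0,0,0.03,0.09,0,0.5],[0,0,0,0.03,0.09,0,0.5],[0,0,0,0.03,0.09,0,0.5],[0,0,0,0.03,0.09,0,0.5],[0,0,0,0.03,0.09,0,0.5],[0,0,0,0,0.075,0.03,0.5],[0,0,0,0,0,0.06,0.5],[0,0,0,0,0,0.07,0.5]]'
python3 -m handwheel '[[0,0,0,0,0,0.07,0.5],[0,0,0,0,0,0.07,0.5],[0,0,0,0,0,0.07,0.5],[0,0,0,0,0,0.05,0.5],[0,0,0,0,0,0.03,0.5],[0,0,0,0,0,0.02,0.5],[0,0,0,0,0,0.01,0.5],[0,0,0,0,0,0,0.5]]'
```

```text
time_s: 22.3
eef_pos: [0.5296, -0.1582, 0.172]
eef_rot: [0.001, -0.002, 1.0, -0.001]
wrist_force: [0.4, 0.1, -0.9]
opening: 0.669
grasp_force: 64.9
time_s: 23.1
eef_pos: [0.4838, 0.0006, 0.123]
eef_rot: [0.001, -0.003, 1.0, -0.0]
wrist_force: [-0.3, -0.1, -1.6]
opening: 0.67
grasp_force: 65.0
time_s: 23.9
eef_pos: [0.4834, -0.0002, 0.0263]
eef_rot: [0.0, -0.002, 1.0, -0.0]
wrist_force: [-0.1, 0.5, -0.8]
opening: 0.667
grasp_force: 65.0
```

```bash
python3 -m handwheel '[[0,0,0,0,0,0.01,0.5],[0,0,0,0,0,0.008,0.5],[0,0,0,0,0,0.005,0.5],[0,0,0,0,0,0.004,0.5],[0,0,0,0,0,0,0.5],[0,0,0,0,0,0,0.5],[0,0,0,0,0,0,0.5],[0,0,0,0,0,0,0.5]]'
python3 -m handwheel '[[0,0,0,0,0,0,0.72],[0,0,0,0,0,0,0.78],[0,0,0,0,0,0,0.84],[0,0,0,0,0,0,0.86],[0,0,0,0,0,0,0.86],[0,0,0,0,0,-0.02,0.86],[0,0,0,0,0,-0.05,0.86],[0,0,0,0,0,-0.08,0.86]]'
python3 -m handwheel '[[0,0,0,0,0,-0.1,0.86],[0,0,0,0,0,-0.1,0.86],[0,0,0,0,0,-0.1,0.86],[0,0,0,0,0,-0.1,0.86],[0,0,0,0.1,0,-0.05,0.86],[0,0,0,0.1,0,0,0.86],[0,0,0,0,0,0,0.86],[0,0,0,0,0,0,0.86]]'
python3 - <<'E'
from h import *
s=ctrl.camera("side")[100:350,230:550];w=cv2.resize(ctrl.camera("wrist"),(400,250))
cv2.imwrite("pics/end.png",np.hstack([s,w]))
E
```

```text
time_s: 24.7
eef_pos: [0.4831, -0.0001, 0.0179]
eef_rot: [0.0, -0.002, 1.0, -0.0]
wrist_force: [-0.5, 0.2, -0.5]
opening: 0.667
grasp_force: 65.0
time_s: 25.5
eef_pos: [0.4818, 0.0002, 0.0625]
eef_rot: [-0.002, -0.002, 1.0, 0.0]
wrist_force: [0.3, -1.0, -0.3]
opening: 0.859
grasp_force: 0.0
time_s: 26.3
eef_pos: [0.4233, -0.0005, 0.1985]
eef_rot: [0.001, -0.002, 1.0, -0.0]
wrist_force: [0.4, 0.8, 0.3]
opening: 0.855
grasp_force: 0.0
```

View pics/end.png

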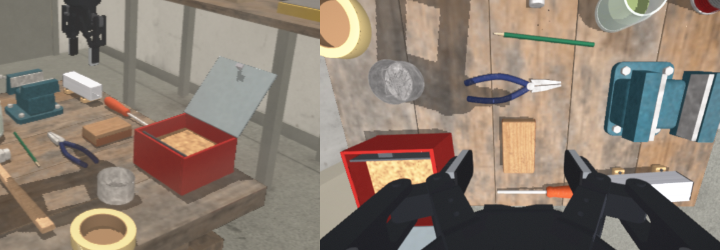

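The side and wrist views show the block flat on the bench between the pliers and the driver, the lid open and the case empty. The driver lies on the bench, and the tin and pliers are in place.

```bash
python3 -c "
from bench import ctrl
print(ctrl.hand_in())"
```

```text
the job is handed in; nothing more can be done
None
```

The job is done and handed in at about 26 s: the driver tripped the latch and is back on the bench, the sanding block lies flat clear of the case, the lid is open, and the tin and pliers look undisturbed in the last pictures.

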